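# Return the colour-coded cutting boards from the drip rack to their storage slots

## Task

The four washed cutting boards have dried in the drip rack: move each one to the storage rack, into the slot behind the tab of its own colour, so that it stands upright and fully down in the slot, about centred along it. The boards are clean, so do not let one touch the table on the way, and leave the white board where it stands.

Things in the scene. Friction and masses are not known exactly. Their poses are not given: they have to be found in the camera images.
- red_board: red plastic cutting board, 200 mm long, 125 mm high, 12 mm thick, 0.22 to 0.37 kg, on its long edge in the drip rack. Origin: middle of the bottom edge, 22 mm above the table at the start; x along its length, y through its thickness, z up. Top edge plain, to be pinched at its middle across the thickness; a small hanging slot near the -x end. Either end may face forward.
- blue_board: blue plastic cutting board, 200 mm long, 125 mm high, 12 mm thick, 0.22 to 0.37 kg, on its long edge in the drip rack. Origin: middle of the bottom edge, 22 mm above the table at the start; x along its length, y through its thickness, z up. Top edge plain, to be pinched at its middle across the thickness; a small hanging slot near the -x end. Either end may face forward.
- green_board: green plastic cutting board, 200 mm long, 125 mm high, 12 mm thick, 0.22 to 0.37 kg, on its long edge in the drip rack. Origin: middle of the bottom edge, 22 mm above the table at the start; x along its length, y through its thickness, z up. Top edge plain, to be pinched at its middle across the thickness; a small hanging slot near the -x end. Either end may face forward.
- yellow_board: yellow plastic cutting board, 200 mm long, 125 mm high, 12 mm thick, 0.22 to 0.37 kg, on its long edge in the drip rack. Origin: middle of the bottom edge, 22 mm above the table at the start; x along its length, y through its thickness, z up. Top edge plain, to be pinched at its middle across the thickness; a small hanging slot near the -x end. Either end may face forward.
- red_tab: red tab, 44 mm wide, top 40 mm high, on the front rail of the storage rack (fixed, steel wire, 5 slots 62 mm apart). Origin: on the table under the centre of its slot, 140 mm behind the tab; x points back along the slot, z up; the tab itself is at x = -140 mm. Boards stand along x, bottom 18 mm high, between wire hoops (x -55 to 55 mm, tops 91 mm high) 18 mm apart, 34 mm at the flared top.
- blue_tab: blue tab, 44 mm wide, top 40 mm high, on the front rail of the storage rack (fixed, steel wire, 5 slots 62 mm apart). Origin: on the table under the centre of its slot, 140 mm behind the tab; x points back along the slot, z up; the tab itself is at x = -140 mm. Boards stand along x, bottom 18 mm high, between wire hoops (x -55 to 55 mm, tops 91 mm high) 18 mm apart, 34 mm at the flared top.
- green_tab: green tab, 44 mm wide, top 40 mm high, on the front rail of the storage rack (fixed, steel wire, 5 slots 62 mm apart). Origin: on the table under the centre of its slot, 140 mm behind the tab; x points back along the slot, z up; the tab itself is at x = -140 mm. Boards stand along x, bottom 18 mm high, between wire hoops (x -55 to 55 mm, tops 91 mm high) 18 mm apart, 34 mm at the flared top.
- yellow_tab: yellow tab, 44 mm wide, top 40 mm high, on the front rail of the storage rack (fixed, steel wire, 5 slots 62 mm apart). Origin: on the table under the centre of its slot, 140 mm behind the tab; x points back along the slot, z up; the tab itself is at x = -140 mm. Boards stand along x, bottom 18 mm high, between wire hoops (x -55 to 55 mm, tops 91 mm high) 18 mm apart, 34 mm at the flared top.
- white_board: white cutting board of the same size and frame as the coloured ones (200 x 12 x 125 mm, origin in the middle of the bottom edge), already standing in its own slot of the storage rack behind a white tab, bottom edge 18 mm above the table, top edge 143 mm; it stays there.
- drip_rack: the drip rack that holds the coloured boards, fixed: grey tray 252 mm deep (x), 264 mm wide (y), with 4 slots along x between wire hoops, at y = -93, -31, 31 and 93 mm, in any colour order. Origin: on the table under its centre. Hoop tops 95 mm, board tops 147 mm above the table.

How it is judged (in metres and radians):
At the end, for the whole second after the job is handed in: Each coloured board stands released and at rest behind the tab of its colour: within 25 mm of the slot's centre along it and 12 mm across, bottom edge under 25 mm high, upright within 0.2 rad, along the slot within 0.15 rad; white board within 20 mm of its start (x of red_board in the frame of red_tab between -0.025 and 0.025 m and y of red_board in the frame of red_tab between -0.012 and 0.012 m and height (world z) of each of red_board, blue_board, green_board, yellow_board below 0.025 m and angle between each of red_board, blue_board, green_board, yellow_board's own z axis and vertical below 0.2 rad and angle between the x axis of red_board and the x axis of red_tab, either way round below 0.15 rad and linear speed of each of red_board, blue_board, green_board, yellow_board below 0.02 m/s and contact force between the fingers and red_board below 0.1 N and x of blue_board in the frame of blue_tab between -0.025 and 0.025 m and y of blue_board in the frame of blue_tab between -0.012 and 0.012 m and angle between the x axis of blue_board and the x axis of blue_tab, either way round below 0.15 rad and contact force between the fingers and blue_board below 0.1 N and x of green_board in the frame of green_tab between -0.025 and 0.025 m and y of green_board in the frame of green_tab between -0.012 and 0.012 m and angle between the x axis of green_board and the x axis of green_tab, either way round below 0.15 rad and contact force between the fingers and green_board below 0.1 N and x of yellow_board in the frame of yellow_tab between -0.025 and 0.025 m and y of yellow_board in the frame of yellow_tab between -0.012 and 0.012 m and angle between the x axis of yellow_board and the x axis of yellow_tab, either way round below 0.15 rad and contact force between the fingers and yellow_board below 0.1 N and distance of white_board from where it was at the start of the episode below 0.02 m); the robot touches nothing.
It fails at once if a coloured board touched down on the table (height (world z) of any of red_board, blue_board, green_board, yellow_board below 0.01 m).
It fails at once if the white board was shifted in its slot (distance of white_board from where it was at the start of the episode above 0.02 m).
It fails at once if the white board was tipped or pulled out (angle between white_board's own z axis and vertical above 0.3 rad).
It also fails if it takes over 112 s, if anything falls off the work surface, if the arm or the gripper's body presses on something with over 40 N, if the wrist force passes 120 N, or if a joint passes its speed limit or range.

## Robot

A 7-joint arm with a two-finger parallel gripper is mounted at the origin on a cart in front of the work surface, level with it; the furniture and walls round the work are solid. World frame = base frame: x ahead of the robot, y to its left, z up, the work surface at z = 0. Lengths are in mm, angles in rad, forces in N, time in s.
With the tool pointing down it reaches from about 350 to 900 mm from the base axis. Payload 19.9 kg.
Tool frame: the origin (TCP) lies on the centre line of the jaws, within the pads' length; the fingertips stand 14 mm ahead of it and the grasp point (between the pads) lies 5 mm behind it; z points along the fingers, y is the line along which they close (so a half turn about z gives the same grasp; the last joint's range is limited). The gripper opens to 85 mm and grips with 20 to 120 N. Pads are 22 mm wide; open, the fingers measure 114 mm over their backs; the gripper's body (76 mm by 85 mm) begins 54 mm behind the grasp point. The pads swing forward as they close: fully open they stand 13 mm farther back than shut.
Start: joints at [1.099, 0.417, -0.01, 1.614, 0.005, 1.111, -0.053], TCP at [260.424, -568.139, 245.26] pointing down, gripper open.
Joint ranges: [-2.81, 2.81], [-0.39, 2.02], [-1.27, 1.25], [0.06, 2.57], [-1.19, 4.33], [0.19, 2], [-2.82, 2.82]. Speed limits (rad/s): [1.89, 1.89, 2.39, 2.39, 3.01, 3.01, 3.01].

## Interface

Orientations are given as a unit quaternion [w, x, y, z].
In Python, from rig import r gives the robot as it stands.
- The arm moves only by the tool servo_tool, never from a script. Its argument "moves" is text: rows parted by semicolons, each of 7 numbers parted by spaces: the opening, from -1 (shut) to 1 (fully open), then the shift along the tool's x, y, z normalised to -1 to 1, where 1 is 500 mm, then the turn, a rotation vector about the tool's x, y, z normalised to -1 to 1, where 1 is 90 degrees. In form: fingers dx dy dz wx wy wz; .... A call has exactly 8 rows; each row is the pose to reach, as a shift and turn from the pose commanded when the call began, along the tool's axes at that moment; what a row does not reach only later rows make up. A row lasts 1/10 s, in which the tool goes at most 50 mm and 8.59 degrees, less where a joint would pass 70% of its speed; a pose out of reach is approached as far as the arm can. A call with a number of a shift or a turn outside -1 to 1 is refused whole. A call with a gripper value outside its range is refused whole. The fingers move at their own pace and stop on an object; "newtons" is the grip in N (left out, the last holds). Time passes only in rows, so rows that repeat a pose let the fingers close, or fill a call up. It gives the time, the measured TCP pose, the force, the opening and the grip force at its end, in the units of the state.
- r.sense(): the state, without advancing time (a new reading comes with each control period).
- r.snapshot(name): name is "scene" or "side" or "wrist"; returns a dict with "frame" (480x640x3 uint8, blue, green, red), "z_map" (480x640 float32, mm along the optical axis (not along the pixel's ray), 0 where there is no reading), "vfov" (degrees; the focal length in pixels is half the picture's height over the tangent of half this angle, whatever the lens; pixels are square), "cx", "cy" (the principal point, pixels), "pose" (4x4, takes a point from camera to world coordinates). Camera axes: x right, y up, looking along -z (the intrinsics and any distortion apply to the point x, -y, -z); pixel columns grow to the right and rows downward; lengths in mm; the calibration is good to about 2 mm. The wrist camera is an equidistant fisheye: a pixel r from the principal point sees the ray r / f radians off the axis. A picture is of the moment at which its call begins.
- r.job_done(): hands the job in; it is judged then, once.
The state is a dict: "time": time; "joint_pos": joint angles; "joint_vel": joint speeds; "joint_torque": joint torques, N m; "eef_pos": TCP position; "tcp_rot": TCP orientation; "force": force on the tool from outside, world axes, zero at the start; "torque": the same for the moment, N m; "gripper_width": finger opening in mm; "gripper_force": force on a finger pad.
Only numpy, scipy, OpenCV 4.12 (cv2) and the standard library are available. Lean on these libraries where they do the work, as an engineer would, in place of code of your own. Each camera call takes 0.05 s, during which the arm holds its last target. There are 200 camera calls.

## Working session

There is one attempt and no reset: what is moved stays moved. The work goes in short steps, Python scripts to look and compute and a tool call to move; the robot and the scene stay as the last step left them, time stands still between calls to the robot, and variables do not carry over. Pictures are saved under pics/ and viewed, at most 14 in all, crops included, and the job is handed in when it is done.

Besides the shell and the picture viewer there is one more tool, called after "Request:" as name(argument=value, ...) on one line, values as JSON. servo_tool: Moves the arm, as the interface text tells. Its arguments: {"type":"object","properties":{"moves":{"type":"string"},"newtons":{"type":"number"}},"required":["moves"]}

```bash
mkdir -p pics; ls; cat > h.py <<'E'
import numpy as np, cv2
from rig import r
def snap(n,save=None):
    s=r.snapshot(n)
    if save: cv2.imwrite('pics/'+save,s['frame'])
    return s
def cloud(s):
    f=240/np.tan(np.radians(s['vfov']/2)); v,u=np.mgrid[:480,:640]
    z=s['z_map']; x=(u-s['cx'])/f*z; y=(v-s['cy'])/f*z
    p=np.stack([x,-y,-z,np.ones_like(z)],-1)@np.array(s['pose']).T
    p=p[...,:3].copy(); p[z<=0]=np.nan
    return p
def masks(img):
    h=cv2.cvtColor(img,cv2.COLOR_BGR2HSV); H,S,V=[h[...,i].astype(int) for i in range(3)]
    k=(S>110)&(V>50)
    return dict(red=k&((H<8)|(H>172)),yellow=k&(H>18)&(H<35),green=k&(H>40)&(H<85),blue=k&(H>95)&(H<130))
E
python3 - <<'E'
from h import *
for n in ('scene','side'):
    s=snap(n,n+'0.png'); print(n,s['vfov'],s['cx'],s['cy'],np.round(s['pose'],3).tolist())
    P=cloud(s)
    for c,m in masks(s['frame']).items():
        nl,L,st,ce=cv2.connectedComponentsWithStats(m.astype(np.uint8))
        for i in range(1,nl):
            if st[i,4]>40:
                q=P[L==i]; q=q[~np.isnan(q[:,0])]
                if len(q): print(c,st[i].tolist(),np.round(np.percentile(q,[2,50,98],axis=0)).tolist())
print(r.sense())
E
```

```text
pics
scene 44.43137219984568 325.83388122525554 244.8845629063924 [[-0.459, 0.627, -0.629, -224.355], [-0.888, -0.311, 0.338, 415.657], [0.016, 0.714, 0.7, 895.268], [0.0, 0.0, 0.0, 1.0]]
red [448, 123, 20, 16, 200] [[620.0, -394.0, 140.0], [631.0, -378.0, 157.0], [645.0, -351.0, 169.0]]
red [420, 155, 65, 92, 2075] [[412.0, -280.0, 32.0], [473.0, -270.0, 119.0], [598.0, -263.0, 150.0]]
red [326, 325, 25, 22, 405] [[322.0, 66.0, 16.0], [331.0, 87.0, 37.0], [346.0, 107.0, 43.0]]
yellow [345, 176, 62, 100, 2539] [[413.0, -144.0, 30.0], [491.0, -85.0, 110.0], [604.0, -77.0, 149.0]]
yellow [356, 220, 28, 42, 425] [[463.0, -92.0, 7.0], [511.0, -82.0, 45.0], [561.0, -79.0, 65.0]]
yellow [259, 341, 26, 22, 434] [[345.0, 188.0, 2.0], [353.0, 208.0, 37.0], [369.0, 228.0, 43.0]]
green [376, 174, 63, 95, 2310] [[399.0, -159.0, 35.0], [465.0, -148.0, 114.0], [584.0, -141.0, 149.0]]
green [225, 350, 26, 21, 386] [[357.0, 250.0, 18.0], [363.0, 269.0, 37.0], [378.0, 288.0, 43.0]]
blue [197, 160, 12, 12, 67] [[825.0, 153.0, 87.0], [841.0, 160.0, 96.0], [862.0, 168.0, 107.0]]
blue [396, 160, 63, 95, 
[... 1784 characters left out ...]
, -0.010344  ,  1.61410519,  0.00468155,
        1.11072092, -0.05301769]), 'joint_vel': array([-1.66012580e-03, -7.84790812e-05, -1.09540613e-03, -3.28876693e-03,
        2.45838414e-04,  4.71504955e-04,  1.40597985e-03]), 'joint_torque': array([ 1.31828216e-03, -8.65827513e+01,  6.80284370e-01, -4.35636628e+01,
        1.92911056e-02,  5.01971270e-03,  2.93481924e-05]), 'eef_pos': array([ 260.29632485, -567.88514461,  244.7160558 ]), 'tcp_rot': array([-5.50429301e-04,  9.77000646e-01,  2.13235579e-01, -1.48049444e-04]), 'force': array([ 0.24654201, -0.71165399, -0.39685255]), 'torque': array([ 0.03205225,  0.03804709, -0.07118612]), 'gripper_force': 0.0, 'gripper_width': 85.30236445276304}
```

View pics/scene0.png

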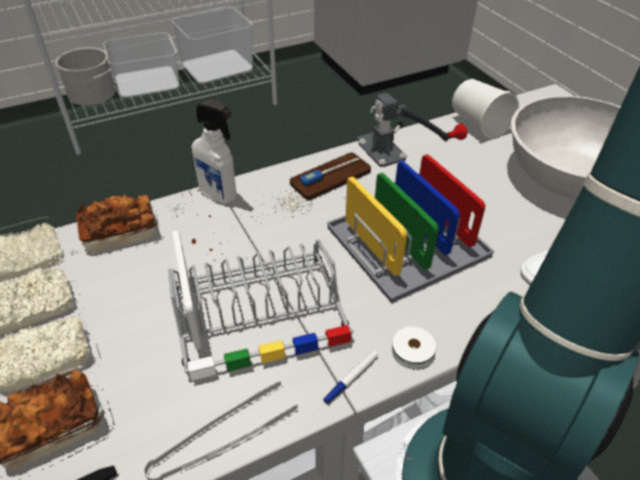

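View pics/side0.png

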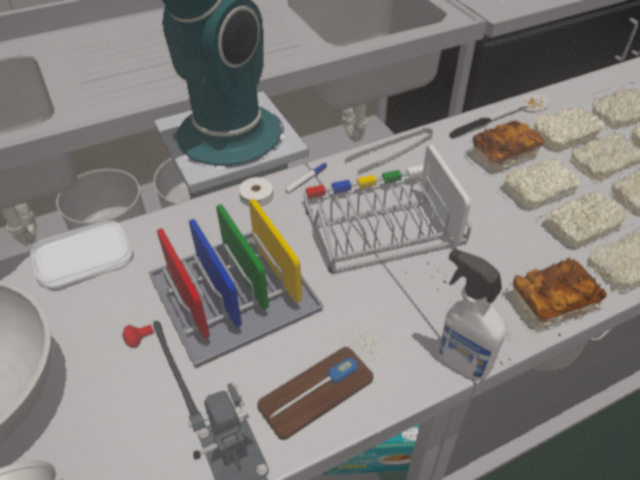

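```bash
cat > m.py <<'E'
from h import *
def ray(s,u,v,z):
    f=240/np.tan(np.radians(s['vfov']/2)); T=np.array(s['pose'])
    d=np.stack([(u-s['cx'])/f,-(v-s['cy'])/f,-np.ones_like(u)],-1)@T[:3,:3].T; o=T[:3,3]
    return o+d*((z-o[2])/d[:,2])[:,None]
def edge(m,P,s,ztop,zb=None):
    # pixels on the board's top face (by depth), cast on the plane of the top edge
    k=m&(abs(P[...,2]-ztop)<8)
    n,L,st,ce=cv2.connectedComponentsWithStats(k.astype(np.uint8),connectivity=8)
    return k
E
python3 - <<'E'
from m import *
for n in ('scene','side'):
    s=snap(n); P=cloud(s)
    for c,m in masks(s['frame']).items():
        # board tops: z 142..; tabs
        for nm,box,z0,zz in (('board',(380,640,-300,-50),143,147),('tab',(300,400,40,320),36,40)):
            k=m&(P[...,0]>box[0])&(P[...,0]<box[1])&(P[...,1]>box[2])&(P[...,1]<box[3])&(P[...,2]>z0)&(P[...,2]<zz+8)
            v,u=np.nonzero(k); q=ray(s,u.astype(float),v.astype(float),zz)
            rect=cv2.minAreaRect(q[:,:2].astype(np.float32))
            print(n,c,nm,len(u),np.round(rect[0],1),np.round(rect[1],1),round(rect[2],1), np.round(np.median(q,0),1))
E
```

```text
scene red board 378 [ 504.9 -270.6] [190.1  15.7] 2.9 [ 500.6 -271.3  147. ]
scene red tab 215 [336.   86.8] [43.9 23.1] 82.9 [336.6  85.7  40. ]
scene yellow board 463 [508.2 -85.8] [193.9  15.1] 3.3 [501.2 -87.  147. ]
scene yellow tab 226 [358.2 207.7] [43.  21.4] 79.6 [358.7 207.3  40. ]
scene green board 425 [ 491.4 -149.1] [188.2  16.5] 2.9 [ 483.6 -149.9  147. ]
scene green tab 202 [367.3 269. ] [39.9 21.9] 80.6 [369.  268.5  40. ]
scene blue board 403 [ 510.7 -209. ] [193.2  17.1] 2.8 [ 501.7 -210.5  147. ]
scene blue tab 205 [347.3 147.4] [42.1 20.2] 82.1 [347.4 146.9  40. ]
side red board 497 [ 519.6 -275.1] [190.3  11.6] 3.1 [ 529.9 -274.9  147. ]
side red tab 108 [344.6  82.4] [41.7 22.5] 79.8 [344.4  82.6  40. ]
side yellow board 457 [521.1 -90.1] [193.   13.2] 2.5 [525.9 -89.9 147. ]
side yellow tab 115 [367.2 203.8] [43.7 24.8] 80.0 [366.6 205.   40. ]
side green board 400 [ 507.9 -153.7] [186.7  12.2] 3.4 [ 522.7 -153.2  147. ]
side green tab 72 [378.4 264.6] [37.4 16.7] 81.6 [378.4 264.6  40. ]
side blue board 453 [ 522.6 -214.3] [188.6  11.3] 3.0 [ 532.7 -214.   147. ]
side blue tab 90 [357.7 142.7] [38.3 21.9] 80.0 [355.9 142.2  40. ]
```

```bash
cat > go.py <<'E'
import sys
from h import *
from scipy.spatial.transform import Rotation as R
def go(x,y,z,yaw):
    s=r.sense(); q=s['tcp_rot']; A=R.from_quat(np.r_[q[1:],q[0]])
    B=R.from_euler('z',yaw,degrees=True)*R.from_quat([1,0,0,0])
    d=A.inv().apply(np.array([x,y,z])-s['eef_pos'])/500; w=(A.inv()*B).as_rotvec()/(np.pi/2)
    print('t',round(s['time'],2),'pos',np.round(s['eef_pos'],1),'w',round(s['gripper_width'],1),'F',np.round(s['force'],1),'->',np.round(d,3),np.round(w,3))
if __name__=='__main__':
    go(*map(float,sys.argv[1:5]))
E
python3 go.py 514 -88 290 3
```

```text
t 0.2 pos [ 260.3 -568.   244.9] w 85.3 F [ 0.3 -0.5  0.3] -> [ 0.861 -0.661 -0.09 ] [-0.    0.    0.24]
```

Request:
servo_tool(moves="0.2 0.1 -0.08 -0.09 0 0 0.03; 0.2 0.2 -0.155 -0.09 0 0 0.06; 0.2 0.3 -0.23 -0.09 0 0 0.09; 0.2 0.4 -0.307 -0.09 0 0 0.12; 0.2 0.5 -0.384 -0.09 0 0 0.15; 0.2 0.6 -0.46 -0.09 0 0 0.18; 0.2 0.7 -0.537 -0.09 0 0 0.21; 0.2 0.78 -0.6 -0.09 0 0 0.24", newtons=60)

```text
time: 1.0
eef_pos: [443.0, -221.5, 290.1]
tcp_rot: [0.0, 1.0, 0.025, 0.0]
force: [1.0, -0.5, -0.3]
gripper_width: 51.0
gripper_force: 0.0
```

```bash
python3 go.py 514 -88 290 3; python3 -c "
from h import *
print(r.sense()['joint_pos'])"
```

```text
t 1.0 pos [ 443.  -221.5  290.1] w 51.0 F [ 1.  -0.5 -0.3] -> [ 0.155 -0.259  0.   ] [ 0.    -0.    -0.001]
[ 0.58197639  0.14679336 -0.19941631  1.86932034  0.03226241  1.12825327
 -1.14920037]
```

Request:
servo_tool(moves="0.2 0 0 0 0 0 0; 0.2 0 0 0 0 0 0; 0.2 0 0 0 0 0 0; 0.2 0 0 0 0 0 0; 0.2 0 0 0 0 0 0; 0.2 0 0 0 0 0 0; 0.2 0 0 0 0 0 0; 0.2 0 0 0 0 0 0")

```text
time: 1.8
eef_pos: [442.5, -223.5, 289.9]
tcp_rot: [-0.0, 1.0, 0.026, -0.0]
force: [-0.7, 0.1, 0.5]
gripper_width: 51.2
gripper_force: 0.0
```

```bash
python3 go.py 514 -88 290 3
```

```text
t 1.8 pos [ 442.5 -223.5  289.9] w 51.2 F [-0.7  0.1  0.5] -> [ 0.157 -0.263 -0.   ] [-0.  0.  0.]
```

Request:
servo_tool(moves="0.2 0.157 -0.263 0 0 0 0; 0.2 0.157 -0.263 0 0 0 0; 0.2 0.157 -0.263 0 0 0 0; 0.2 0.157 -0.263 0 0 0 0; 0.2 0.157 -0.263 0 0 0 0; 0.2 0.157 -0.263 0 0 0 0; 0.2 0.157 -0.263 0 0 0 0; 0.2 0.157 -0.263 0 0 0 0")

```text
time: 2.6
eef_pos: [513.7, -88.9, 290.0]
tcp_rot: [0.0, 1.0, 0.026, -0.0]
force: [-0.4, 0.1, 0.7]
gripper_width: 50.9
gripper_force: 0.0
```

```bash
python3 go.py 514 -88 132 3; python3 - <<'E'
from h import *
s=snap('wrist','wr0.png'); T=np.array(s['pose'])
f=240/np.tan(np.radians(s['vfov']/2)); print(np.round(T,3).tolist(),s['vfov'])
def fray(u,v,z):
    a=(u-s['cx']);b=(v-s['cy']);rr=np.hypot(a,b)+1e-9;th=rr/f
    d=np.stack([a/rr*np.sin(th),-b/rr*np.sin(th),-np.cos(th)],-1)@T[:3,:3].T
    return T[:3,3]+d*((z-T[2,3])/d[:,2])[:,None]
for c,m in masks(s['frame']).items():
    n,L,st,ce=cv2.connectedComponentsWithStats(m.astype(np.uint8))
    for i in range(1,n):
        if st[i,4]>80:
            v,u=np.nonzero(L==i); q=fray(u.astype(float),v.astype(float),147)
            R=cv2.minAreaRect(q[:,:2].astype(np.float32)); print(c,st[i].tolist(),np.round(R[0]),np.round(R[1]),round(R[2],1))
E
```

```text
t 2.6 pos [513.7 -88.9 290. ] w 50.9 F [-0.4  0.1  0.7] -> [ 0.001 -0.002  0.316] [ 0.     0.    -0.001]
[[0.051, 0.945, 0.324, 597.269], [-0.999, 0.049, 0.017, -84.678], [-0.0, -0.324, 0.946, 418.441], [0.0, 0.0, 0.0, 1.0]] 65.70646984690485
red [613, 103, 27, 39, 724] [ 639. -375.] [37. 41.] 9.1
red [465, 123, 79, 212, 9899] [ 515. -248.] [191.  60.] 3.3
red [470, 164, 17, 97, 561] [ 535. -220.] [80.  6.] 2.9
red [156, 314, 34, 25, 616] [418.  35.] [32. 22.] 80.5
yellow [306, 99, 17, 235, 3674] [517. -88.] [191.  12.] 2.7
yellow [76, 290, 31, 25, 536] [433. 120.] [36. 22.] 79.6
green [363, 123, 43, 205, 5235] [ 514. -142.] [169.  28.] 2.8
green [43, 279, 27, 23, 403] [441. 163.] [36. 21.] 78.9
blue [414, 112, 68, 222, 9831] [ 518. -194.] [191.  48.] 3.0
blue [416, 160, 12, 95, 299] [ 536. -170.] [75.  3.] 2.1
blue [114, 302, 33, 25, 539] [425.  77.] [34. 21.] 79.6
```

View pics/wr0.png

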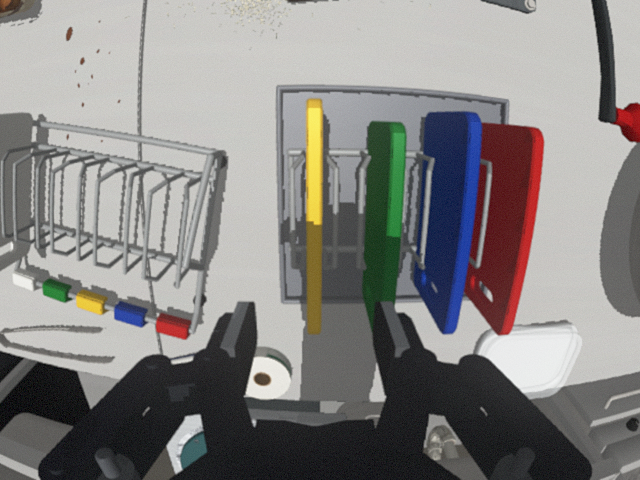

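The wrist view shows the yellow board centred between the fingers (column ~315), with the green board (~385) clear of the right finger. Next: descend and grip.

Request:
servo_tool(moves="0.2 0.003 -0.002 0.1 0 0 0; 0.2 0.003 -0.002 0.18 0 0 0; 0.2 0.003 -0.002 0.24 0 0 0; 0.2 0.003 -0.002 0.28 0 0 0; 0.2 0.003 -0.002 0.3 0 0 0; 0.2 0.003 -0.002 0.316 0 0 0; 0.2 0.003 -0.002 0.316 0 0 0; 0.2 0.003 -0.002 0.316 0 0 0")

```text
time: 3.45
eef_pos: [515.9, -87.0, 132.7]
tcp_rot: [0.0, 1.0, 0.026, 0.001]
force: [-0.1, 0.3, -0.4]
gripper_width: 51.4
gripper_force: 0.0
```

Request:
servo_tool(moves="-1 0 0 0 0 0 0; -1 0 0 0 0 0 0; -1 0 0 0 0 0 0; -1 0 0 0 0 0 0; -1 0 0 0 0 0 0; -1 0 0 0 0 0 0; -1 0 0 0 0 0 0; -1 0 0 0 0 0 0", newtons=60)

```text
time: 4.25
eef_pos: [515.7, -87.1, 132.5]
tcp_rot: [0.0, 1.0, 0.026, 0.0]
force: [-1.9, -1.1, 6.5]
gripper_width: 10.8
gripper_force: 59.1
```

Request:
servo_tool(moves="-1 0 0 -0.01 0 0 0; -1 0 0 -0.04 0 0 0; -1 0 0 -0.09 0 0 0; -1 0 0 -0.14 0 0 0; -1 0 0 -0.19 0 0 0; -1 0 0 -0.24 0 0 0; -1 0 0 -0.28 0 0 0; -1 0 0 -0.28 0 0 0")

```text
time: 5.05
eef_pos: [516.3, -86.9, 274.6]
tcp_rot: [0.0, 1.0, 0.026, 0.002]
force: [0.7, -0.5, -2.1]
gripper_width: 10.9
gripper_force: 58.7
```

```bash
python3 go.py 500.5 181.2 272 -10; python3 - <<'E'
from m import *
s=snap('scene','sc1.png'); P=cloud(s); t=snap('side'); Q=cloud(t)
# white board top & own tab, held yellow board's top/yaw
for n,S,C in(('scene',s,P),('side',t,Q)):
    m=(C[...,2]>139)&(C[...,2]<151)&(C[...,1]>200)&(C[...,0]>380)&(C[...,0]<680)
    v,u=np.nonzero(m); q=ray(S,u.astype(float),v.astype(float),143); R=cv2.minAreaRect(q[:,:2].astype(np.float32)); print(n,len(u),R)
    m=masks(S['frame'])['yellow']&(C[...,2]>60)
    print(np.round(np.percentile(C[m],[1,50,99],axis=0)))
E
```

```text
t 5.05 pos [516.3 -86.9 274.6] w 10.9 F [ 0.7 -0.5 -2.1] -> [-0.003 -0.537  0.005] [ 0.    -0.002  0.145]
scene 542 ((516.6539306640625, 304.7501525878906), (12.052120208740234, 191.8272705078125), 79.63075256347656)
[[ 413. -145.  148.]
 [ 489.  -83.  230.]
 [ 608.  -61.  313.]]
side 422 ((526.8380126953125, 300.8122253417969), (16.02811622619629, 195.44557189941406), 79.5513687133789)
[[ 425. -107.  170.]
 [ 551.  -91.  231.]
 [ 616.  -79.  307.]]
```

Request:
servo_tool(moves="-1 -0.001 -0.05 0.005 0 0 0.03; -1 -0.003 -0.13 0.005 0 0 0.07; -1 -0.003 -0.22 0.005 0 0 0.1; -1 -0.003 -0.31 0.005 0 0 0.145; -1 -0.003 -0.4 0.005 0 0 0.145; -1 -0.003 -0.48 0.005 0 0 0.145; -1 -0.003 -0.537 0.005 0 0 0.145; -1 -0.003 -0.537 0.005 0 0 0.145")

```text
time: 5.95
eef_pos: [498.2, 185.3, 268.2]
tcp_rot: [-0.001, 0.996, -0.085, -0.001]
force: [-0.1, -1.0, -2.8]
gripper_width: 11.3
gripper_force: 59.0
```

```bash
python3 go.py 500.5 181.2 190 -10.2
```

```text
t 5.95 pos [498.2 185.3 268.2] w 11.3 F [-0.1 -1.  -2.8] -> [0.006 0.007 0.156] [-0.001  0.002  0.006]
```

Request:
servo_tool(moves="-1 0 0 0 0 0 0; -1 0 0 0.02 0 0 0; -1 0 0 0.05 0 0 0; -1 0 0 0.09 0 0 0; -1 0 0 0.12 0 0 0; -1 0 0 0.13 0 0 0; -1 0 0 0.13 0 0 0; -1 0 0 0.13 0 0 0")

```text
time: 6.75
eef_pos: [500.0, 180.9, 204.8]
tcp_rot: [-0.0, 0.996, -0.088, 0.0]
force: [-0.6, 0.9, -2.3]
gripper_width: 11.0
gripper_force: 58.9
```

```bash
python3 go.py 500.5 181.2 132 -10.2; python3 -c "
from h import *
snap('scene','sc2.png')"
```

```text
t 6.75 pos [500.  180.9 204.8] w 11.0 F [-0.6  0.9 -2.3] -> [ 0.001 -0.001  0.146] [-0.    -0.     0.002]
```

View pics/sc2.png

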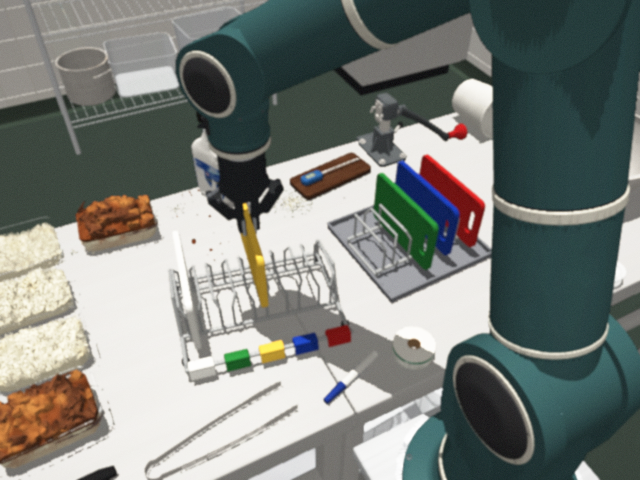

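The yellow board (around 255,270) hovers over its slot, in line with the yellow tab at (272,352). Lowering it now.

Request:
servo_tool(moves="-1 0 0 0.02 0 0 0; -1 0 0 0.045 0 0 0; -1 0 0 0.07 0 0 0; -1 0 0 0.095 0 0 0; -1 0 0 0.12 0 0 0; -1 0 0 0.14 0 0 0; -1 0 0 0.15 0 0 0; -1 0 0 0.15 0 0 0")

```text
time: 7.6
eef_pos: [499.7, 181.4, 129.1]
tcp_rot: [-0.0, 0.996, -0.087, -0.0]
force: [0.2, -0.2, -2.2]
gripper_width: 10.7
gripper_force: 58.9
```

```bash
python3 go.py 500.5 181.2 129.5 -10.2
```

```text
t 7.6 pos [499.7 181.4 129.1] w 10.7 F [ 0.2 -0.2 -2.2] -> [ 0.002  0.    -0.001] [-0.     0.     0.002]
```

Request:
servo_tool(moves="-1 0 0 0.002 0 0 0; 0 0 0 0.002 0 0 0; 0.2 0 0 0.002 0 0 0; 0.2 0 0 0.002 0 0 0; 0.2 0 0 0 0 0 0; 0.2 0 0 -0.03 0 0 0; 0.2 0 0 -0.09 0 0 0; 0.2 0 0 -0.14 0 0 0")

```text
time: 8.4
eef_pos: [499.8, 181.4, 201.7]
tcp_rot: [-0.0, 0.996, -0.087, 0.0]
force: [0.7, 0.4, -0.1]
gripper_width: 51.1
gripper_force: 0.0
```

```bash
python3 go.py 501.5 -151.4 290 3
```

```text
t 8.4 pos [499.8 181.4 201.7] w 51.1 F [ 0.7  0.4 -0.1] -> [ 0.119  0.655 -0.177] [-0.    -0.    -0.144]
```

Request:
servo_tool(moves="0.2 0.01 0.06 -0.04 0 0 -0.03; 0.2 0.03 0.16 -0.04 0 0 -0.07; 0.2 0.045 0.25 -0.04 0 0 -0.11; 0.2 0.062 0.34 -0.04 0 0 -0.144; 0.2 0.08 0.44 -0.04 0 0 -0.144; 0.2 0.097 0.53 -0.04 0 0 -0.144; 0.2 0.115 0.63 -0.04 0 0 -0.144; 0.2 0.119 0.655 -0.04 0 0 -0.144")

```text
time: 9.2
eef_pos: [500.7, -157.0, 220.5]
tcp_rot: [0.001, 1.0, 0.023, 0.0]
force: [-0.6, 0.1, -0.6]
gripper_width: 51.9
gripper_force: 0.0
```

Request:
servo_tool(moves="0.2 0 0 0 0 0 0; 0.2 0 0 0 0 0 0; 0.2 0 0 0 0 0 0; 0.2 0 0 0 0 0 0; 0.2 0 0 0 0 0 0; 0.2 0 0 0 0 0 0; 0.2 0 0 0 0 0 0; 0.2 0 0 0 0 0 0")

```text
time: 10.0
eef_pos: [501.3, -151.6, 219.4]
tcp_rot: [-0.0, 1.0, 0.026, -0.0]
force: [-0.6, -0.0, -0.2]
gripper_width: 51.5
gripper_force: 0.0
```

```bash
python3 go.py 501 -151 132.5 3; python3 - <<'E'
from m import *
for n in('scene','side'):
    S=snap(n);C=cloud(S)
    k=masks(S['frame'])['yellow']&(C[...,2]>140)&(C[...,2]<151)
    v,u=np.nonzero(k); q=ray(S,u.astype(float),v.astype(float),143); print(n,len(u),cv2.minAreaRect(q[:,:2].astype(np.float32)),np.median(C[k],0))
E
```

```text
t 10.0 pos [ 501.3 -151.6  219.4] w 51.5 F [-0.6 -0.  -0.2] -> [-0.001 -0.001  0.174] [-0.     0.    -0.001]
scene 485 ((492.9984436035156, 182.18641662597656), (12.423335075378418, 187.17971801757812), 80.09070587158203) [484.19702566 183.7832414  143.46103024]
side 371 ((503.0602111816406, 178.50547790527344), (14.53806209564209, 189.6228485107422), 80.3385238647461) [510.77055527 176.95677532 144.06539992]
```

Request:
servo_tool(moves="0.2 0 0 0.05 0 0 0; 0.2 0 0 0.1 0 0 0; 0.2 0 0 0.14 0 0 0; 0.2 0 0 0.165 0 0 0; 0.2 0 0 0.174 0 0 0; 0.2 0 0 0.174 0 0 0; 0 0 0 0.174 0 0 0; -1 0 0 0.174 0 0 0")

```text
time: 10.9
eef_pos: [501.8, -151.8, 133.3]
tcp_rot: [0.0, 1.0, 0.026, 0.001]
force: [0.7, -0.5, 0.1]
gripper_width: 29.8
gripper_force: 0.0
```

Request:
servo_tool(moves="-1 0 0 0 0 0 0; -1 0 0 0 0 0 0; -1 0 0 0 0 0 0; -1 0 0 0 0 0 0; -1 0 0 0 0 0 0; -1 0 0 -0.02 0 0 0; -1 0 0 -0.06 0 0 0; -1 0 0 -0.1 0 0 0", newtons=60)

```text
time: 11.7
eef_pos: [501.0, -151.5, 183.4]
tcp_rot: [-0.0, 1.0, 0.026, -0.0]
force: [0.8, -0.1, -3.0]
gripper_width: 10.9
gripper_force: 58.6
```

Request:
servo_tool(moves="-1 0 0 -0.08 0 0 0; -1 0 0 -0.14 0 0 0; -1 0 0 -0.18 0 0 0; -1 0 0 -0.19 0 0 0; -1 0 0 -0.19 0 0 0; -1 0 0 -0.19 0 0 0; -1 0 0 -0.19 0 0 0; -1 0 0 -0.19 0 0 0")

```text
time: 12.5
eef_pos: [501.0, -151.6, 276.6]
tcp_rot: [-0.0, 1.0, 0.026, -0.001]
force: [0.6, 0.1, -3.1]
gripper_width: 10.9
gripper_force: 59.2
```

```bash
python3 go.py 512 242.2 275 -10.2
```

```text
t 12.5 pos [ 501.  -151.6  276.6] w 10.9 F [ 0.6  0.1 -3.1] -> [ 0.062 -0.785  0.004] [-0.     0.001  0.146]
```

Request:
servo_tool(moves="-1 0.004 -0.05 0 0 0 0.02; -1 0.01 -0.13 0 0 0 0.05; -1 0.018 -0.23 0 0 0 0.08; -1 0.025 -0.32 0 0 0 0.11; -1 0.033 -0.42 0 0 0 0.146; -1 0.04 -0.51 0 0 0 0.146; -1 0.047 -0.6 0 0 0 0.146; -1 0.055 -0.69 0 0 0 0.146")

```text
time: 13.3
eef_pos: [510.8, 196.0, 277.1]
tcp_rot: [0.0, 0.996, -0.089, -0.0]
force: [1.7, -0.1, -3.9]
gripper_width: 10.8
gripper_force: 59.2
```

```bash
python3 go.py 512 242.2 275 -10.2
```

```text
t 13.3 pos [510.8 196.  277.1] w 10.8 F [ 1.7 -0.1 -3.9] -> [-0.014 -0.091  0.004] [ 0.  0. -0.]
```

Request:
servo_tool(moves="-1 -0.007 -0.05 0 0 0 0; -1 -0.014 -0.09 0 0 0 0; -1 -0.014 -0.09 0 0 0 0; -1 -0.014 -0.09 0.03 0 0 0; -1 -0.014 -0.09 0.08 0 0 0; -1 -0.014 -0.09 0.12 0 0 0; -1 -0.014 -0.09 0.14 0 0 0; -1 -0.014 -0.09 0.14 0 0 0")

```text
time: 14.1
eef_pos: [511.7, 238.7, 205.7]
tcp_rot: [0.001, 0.996, -0.089, -0.001]
force: [0.3, -0.6, -2.7]
gripper_width: 11.0
gripper_force: 59.2
```

```bash
python3 go.py 512 242.2 129.5 -10.2
```

```text
t 14.1 pos [511.7 238.7 205.7] w 11.0 F [ 0.3 -0.6 -2.7] -> [-0.    -0.007  0.152] [ 0.001  0.001 -0.001]
```

Request:
servo_tool(moves="-1 0 -0.006 0 0 0 0; -1 0 -0.006 0 0 0 0; -1 0 -0.006 0.03 0 0 0; -1 0 -0.006 0.06 0 0 0; -1 0 -0.006 0.09 0 0 0; -1 0 -0.006 0.12 0 0 0; -1 0 -0.006 0.14 0 0 0; -1 0 -0.006 0.14 0 0 0")

```text
time: 14.9
eef_pos: [512.0, 242.4, 135.7]
tcp_rot: [0.001, 0.996, -0.089, -0.001]
force: [0.5, -0.2, -2.7]
gripper_width: 11.2
gripper_force: 59.3
```

```bash
python3 go.py 512 242.2 129.5 -10.2
```

```text
t 14.9 pos [512.  242.4 135.7] w 11.2 F [ 0.5 -0.2 -2.7] -> [0.    0.    0.012] [0.001 0.001 0.   ]
```

Request:
servo_tool(moves="-1 0 0 0.012 0 0 0; -1 0 0 0.013 0 0 0; 0 0 0 0.013 0 0 0; 0.2 0 0 0.013 0 0 0; 0.2 0 0 0.013 0 0 0; 0.2 0 0 0 0 0 0; 0.2 0 0 -0.06 0 0 0; 0.2 0 0 -0.12 0 0 0")

```text
time: 15.7
eef_pos: [512.4, 242.7, 198.6]
tcp_rot: [0.0, 0.996, -0.089, -0.0]
force: [0.3, 0.2, 0.7]
gripper_width: 51.3
gripper_force: 0.0
```

```bash
python3 go.py 517.5 -211.6 220 3
```

```text
t 15.7 pos [512.4 242.7 198.6] w 51.3 F [0.3 0.2 0.7] -> [ 0.171  0.893 -0.043] [ 0.     0.001 -0.147]
```

Request:
servo_tool(moves="0.2 0.01 0.05 -0.043 0 0 -0.02; 0.2 0.03 0.14 -0.043 0 0 -0.05; 0.2 0.046 0.24 -0.043 0 0 -0.08; 0.2 0.063 0.33 -0.043 0 0 -0.11; 0.2 0.08 0.42 -0.043 0 0 -0.147; 0.2 0.098 0.51 -0.043 0 0 -0.147; 0.2 0.115 0.6 -0.043 0 0 -0.147; 0.2 0.13 0.67 -0.043 0 0 -0.147")

```text
time: 16.5
eef_pos: [517.1, -101.3, 219.7]
tcp_rot: [0.0, 1.0, 0.026, 0.0]
force: [0.2, 1.0, 0.6]
gripper_width: 51.3
gripper_force: 0.0
```

```bash
python3 go.py 517.5 -211.6 220 3
```

```text
t 16.5 pos [ 517.1 -101.3  219.7] w 51.3 F [0.2 1.  0.6] -> [-0.01  0.22 -0.  ] [ 0.    -0.    -0.001]
```

Request:
servo_tool(moves="0.2 -0.005 0.08 0 0 0 0; 0.2 -0.008 0.15 0 0 0 0; 0.2 -0.01 0.2 0 0 0 0; 0.2 -0.01 0.22 0 0 0 0; 0.2 -0.01 0.22 0 0 0 0; 0.2 -0.01 0.22 0 0 0 0; 0.2 -0.01 0.22 0 0 0 0; 0.2 -0.01 0.22 0 0 0 0")

```text
time: 17.3
eef_pos: [518.4, -207.5, 219.1]
tcp_rot: [-0.0, 1.0, 0.027, 0.0]
force: [-0.1, 0.6, 0.6]
gripper_width: 51.0
gripper_force: 0.0
```

```bash
python3 go.py 517.5 -211.8 132.5 3
```

```text
t 17.3 pos [ 518.4 -207.5  219.1] w 51.0 F [-0.1  0.6  0.6] -> [-0.002  0.009  0.173] [-0.    -0.     0.001]
```

Request:
servo_tool(moves="0.2 -0.002 0.009 0.05 0 0 0; 0.2 -0.002 0.009 0.1 0 0 0; 0.2 -0.002 0.009 0.14 0 0 0; 0.2 -0.002 0.009 0.165 0 0 0; 0.2 -0.002 0.009 0.173 0 0 0; 0.2 -0.002 0.009 0.173 0 0 0; 0 -0.002 0.009 0.173 0 0 0; -1 -0.002 0.009 0.173 0 0 0")

```text
time: 18.1
eef_pos: [517.8, -213.3, 133.3]
tcp_rot: [0.0, 1.0, 0.026, 0.001]
force: [0.2, -0.5, 0.4]
gripper_width: 29.6
gripper_force: 0.0
```

Request:
servo_tool(moves="-1 0 0 0 0 0 0; -1 0 0 0 0 0 0; -1 0 0 0 0 0 0; -1 0 0 0 0 0 0; -1 0 0 0 0 0 0; -1 0 0 -0.02 0 0 0; -1 0 0 -0.06 0 0 0; -1 0 0 -0.1 0 0 0", newtons=60)

```text
time: 18.9
eef_pos: [517.2, -213.0, 183.4]
tcp_rot: [-0.0, 1.0, 0.027, -0.0]
force: [0.3, -1.1, -2.2]
gripper_width: 10.6
gripper_force: 58.4
```

Request:
servo_tool(moves="-1 0 0 -0.08 0 0 0; -1 0 0 -0.14 0 0 0; -1 0 0 -0.18 0 0 0; -1 0 0 -0.19 0 0 0; -1 0 0 -0.19 0 0 0; -1 0 0 -0.19 0 0 0; -1 0 0 -0.19 0 0 0; -1 0 0 -0.19 0 0 0")

```text
time: 19.7
eef_pos: [517.1, -213.0, 276.5]
tcp_rot: [-0.0, 1.0, 0.026, -0.001]
force: [0.7, 0.5, -3.2]
gripper_width: 11.0
gripper_force: 59.1
```

```bash
python3 go.py 490.5 120.4 275 -10.2
```

```text
t 19.7 pos [ 517.1 -213.   276.5] w 11.0 F [ 0.7  0.5 -3.2] -> [-0.018 -0.669  0.004] [-0.     0.001  0.147]
```

Request:
servo_tool(moves="-1 -0.002 -0.05 0 0 0 0.02; -1 -0.004 -0.12 0 0 0 0.05; -1 -0.006 -0.21 0 0 0 0.08; -1 -0.008 -0.3 0 0 0 0.11; -1 -0.011 -0.39 0 0 0 0.147; -1 -0.013 -0.48 0 0 0 0.147; -1 -0.015 -0.55 0 0 0 0.147; -1 -0.017 -0.6 0 0 0 0.147")

```text
time: 20.5
eef_pos: [492.4, 88.6, 277.3]
tcp_rot: [-0.0, 0.996, -0.088, -0.0]
force: [-0.6, -0.1, -2.4]
gripper_width: 10.6
gripper_force: 59.1
```

```bash
python3 go.py 490.5 120.4 275 -10.2
```

```text
t 20.5 pos [492.4  88.6 277.3] w 10.6 F [-0.6 -0.1 -2.4] -> [-0.015 -0.062  0.005] [-0.     0.     0.001]
```

Request:
servo_tool(moves="-1 -0.007 -0.04 0 0 0 0; -1 -0.014 -0.066 0 0 0 0; -1 -0.014 -0.066 0 0 0 0; -1 -0.014 -0.066 0.03 0 0 0; -1 -0.014 -0.066 0.08 0 0 0; -1 -0.014 -0.066 0.12 0 0 0; -1 -0.014 -0.066 0.14 0 0 0; -1 -0.014 -0.066 0.14 0 0 0")

```text
time: 21.3
eef_pos: [491.7, 118.9, 206.5]
tcp_rot: [0.0, 0.996, -0.089, -0.001]
force: [-0.6, -0.0, -2.0]
gripper_width: 11.3
gripper_force: 59.0
```

```bash
python3 go.py 490.5 120.4 129.5 -10.2
```

```text
t 21.3 pos [491.7 118.9 206.5] w 11.3 F [-0.6 -0.  -2. ] -> [-0.003 -0.003  0.154] [ 0.     0.001 -0.001]
```

Request:
servo_tool(moves="-1 -0.002 -0.003 0 0 0 0; -1 -0.002 -0.003 0.01 0 0 0; -1 -0.002 -0.003 0.03 0 0 0; -1 -0.002 -0.003 0.06 0 0 0; -1 -0.002 -0.003 0.09 0 0 0; -1 -0.002 -0.003 0.12 0 0 0; -1 -0.002 -0.003 0.14 0 0 0; -1 -0.002 -0.003 0.14 0 0 0")

```text
time: 22.1
eef_pos: [490.7, 121.2, 136.2]
tcp_rot: [0.0, 0.996, -0.089, -0.001]
force: [-0.0, 0.4, -1.7]
gripper_width: 11.0
gripper_force: 59.0
```

```bash
python3 go.py 490.5 120.4 129.5 -10.2
```

```text
t 22.1 pos [490.7 121.2 136.2] w 11.0 F [-0.   0.4 -1.7] -> [-0.     0.002  0.013] [0.    0.001 0.   ]
```

Request:
servo_tool(moves="-1 0 0 0.012 0 0 0; -1 0 0 0.013 0 0 0; 0 0 0 0.013 0 0 0; 0.2 0 0 0.013 0 0 0; 0.2 0 0 0.013 0 0 0; 0.2 0 0 0 0 0 0; 0.2 0 0 -0.06 0 0 0; 0.2 0 0 -0.12 0 0 0")

```text
time: 22.9
eef_pos: [491.0, 121.5, 198.5]
tcp_rot: [-0.0, 0.996, -0.089, -0.001]
force: [0.8, 0.5, -0.1]
gripper_width: 51.3
gripper_force: 0.0
```

```bash
python3 go.py 513.5 -272.8 220 3
```

```text
t 22.9 pos [491.  121.5 198.5] w 51.3 F [ 0.8  0.5 -0.1] -> [ 0.184  0.768 -0.043] [-0.     0.001 -0.147]
```

Request:
servo_tool(moves="0.2 0.012 0.05 -0.043 0 0 -0.02; 0.2 0.034 0.14 -0.043 0 0 -0.05; 0.2 0.055 0.23 -0.043 0 0 -0.08; 0.2 0.077 0.32 -0.043 0 0 -0.11; 0.2 0.098 0.41 -0.043 0 0 -0.147; 0.2 0.12 0.5 -0.043 0 0 -0.147; 0.2 0.14 0.58 -0.043 0 0 -0.147; 0.2 0.155 0.65 -0.043 0 0 -0.147")

```text
time: 23.7
eef_pos: [509.9, -214.6, 219.6]
tcp_rot: [0.0, 1.0, 0.026, 0.0]
force: [1.1, 1.3, -0.5]
gripper_width: 51.2
gripper_force: 0.0
```

```bash
python3 go.py 513.5 -272.8 220 3
```

```text
t 23.7 pos [ 509.9 -214.6  219.6] w 51.2 F [ 1.1  1.3 -0.5] -> [ 0.001  0.117 -0.001] [ 0. -0. -0.]
```

Request:
servo_tool(moves="0.2 0 0.06 0 0 0 0; 0.2 0.001 0.11 0 0 0 0; 0.2 0.001 0.12 0 0 0 0; 0.2 0.001 0.122 0 0 0 0; 0.2 0.001 0.122 0 0 0 0; 0.2 0.001 0.122 0 0 0 0; 0.2 0.001 0.122 0 0 0 0; 0.2 0.001 0.122 0 0 0 0")

```text
time: 24.5
eef_pos: [513.8, -272.6, 219.0]
tcp_rot: [-0.0, 1.0, 0.027, 0.0]
force: [-0.2, -0.1, -0.1]
gripper_width: 51.0
gripper_force: 0.0
```

```bash
python3 go.py 513.5 -273 132.5 3
```

```text
t 24.5 pos [ 513.8 -272.6  219. ] w 51.0 F [-0.2 -0.1 -0.1] -> [-0.001  0.001  0.173] [-0.    -0.     0.001]
```

Request:
servo_tool(moves="0.2 0 0 0.05 0 0 0; 0.2 0 0 0.1 0 0 0; 0.2 0 0 0.14 0 0 0; 0.2 0 0 0.165 0 0 0; 0.2 0 0 0.173 0 0 0; 0.2 0 0 0.173 0 0 0; 0 0 0 0.173 0 0 0; -1 0 0 0.173 0 0 0")

```text
time: 25.3
eef_pos: [514.2, -273.3, 133.4]
tcp_rot: [0.0, 1.0, 0.026, 0.001]
force: [0.5, -0.1, -0.3]
gripper_width: 29.6
gripper_force: 0.0
```

Request:
servo_tool(moves="-1 0 0 0 0 0 0; -1 0 0 0 0 0 0; -1 0 0 0 0 0 0; -1 0 0 0 0 0 0; -1 0 0 0 0 0 0; -1 0 0 -0.02 0 0 0; -1 0 0 -0.06 0 0 0; -1 0 0 -0.1 0 0 0", newtons=60)

```text
time: 26.1
eef_pos: [513.5, -272.9, 183.3]
tcp_rot: [-0.0, 1.0, 0.026, -0.0]
force: [-0.7, 0.1, -3.0]
gripper_width: 10.9
gripper_force: 58.6
```

Request:
servo_tool(moves="-1 0 0 -0.08 0 0 0; -1 0 0 -0.14 0 0 0; -1 0 0 -0.18 0 0 0; -1 0 0 -0.19 0 0 0; -1 0 0 -0.19 0 0 0; -1 0 0 -0.19 0 0 0; -1 0 0 -0.19 0 0 0; -1 0 0 -0.19 0 0 0")

```text
time: 26.9
eef_pos: [513.5, -272.9, 276.5]
tcp_rot: [-0.0, 1.0, 0.026, -0.001]
force: [-0.2, -0.1, -3.2]
gripper_width: 11.1
gripper_force: 59.0
```

```bash
python3 go.py 479.5 60 275 -10.2
```

```text
t 26.9 pos [ 513.5 -272.9  276.5] w 11.1 F [-0.2 -0.1 -3.2] -> [-0.033 -0.669  0.004] [-0.001  0.001  0.147]
```

Request:
servo_tool(moves="-1 -0.003 -0.05 0 0 0 0.02; -1 -0.006 -0.12 0 0 0 0.05; -1 -0.01 -0.21 0 0 0 0.08; -1 -0.015 -0.3 0 0 0 0.11; -1 -0.019 -0.39 0 0 0 0.147; -1 -0.024 -0.48 0 0 0 0.147; -1 -0.027 -0.55 0 0 0 0.147; -1 -0.03 -0.6 0 0 0 0.147")

```text
time: 27.7
eef_pos: [482.3, 28.3, 277.3]
tcp_rot: [-0.0, 0.996, -0.088, -0.0]
force: [0.4, -0.6, -2.1]
gripper_width: 10.5
gripper_force: 59.0
```

```bash
python3 go.py 479.5 60 275 -10.2
```

```text
t 27.7 pos [482.3  28.3 277.3] w 10.5 F [ 0.4 -0.6 -2.1] -> [-0.017 -0.061  0.005] [-0.     0.     0.001]
```

Request:
servo_tool(moves="-1 -0.007 -0.04 0 0 0 0; -1 -0.017 -0.066 0 0 0 0; -1 -0.017 -0.066 0 0 0 0; -1 -0.017 -0.066 0.03 0 0 0; -1 -0.017 -0.066 0.08 0 0 0; -1 -0.017 -0.066 0.12 0 0 0; -1 -0.017 -0.066 0.14 0 0 0; -1 -0.017 -0.066 0.14 0 0 0")

```text
time: 28.5
eef_pos: [479.9, 59.0, 206.5]
tcp_rot: [0.0, 0.996, -0.089, -0.001]
force: [0.3, 0.5, -2.0]
gripper_width: 10.7
gripper_force: 58.9
```

```bash
python3 go.py 479.5 60 129.5 -10.2
```

```text
t 28.5 pos [479.9  59.  206.5] w 10.7 F [ 0.3  0.5 -2. ] -> [-0.001 -0.002  0.154] [ 0.     0.001 -0.001]
```

Request:
servo_tool(moves="-1 0 -0.001 0 0 0 0; -1 0 -0.001 0.01 0 0 0; -1 0 -0.001 0.03 0 0 0; -1 0 -0.001 0.06 0 0 0; -1 0 -0.001 0.09 0 0 0; -1 0 -0.001 0.12 0 0 0; -1 0 -0.001 0.14 0 0 0; -1 0 -0.001 0.14 0 0 0")

```text
time: 29.3
eef_pos: [479.8, 60.1, 136.2]
tcp_rot: [0.0, 0.996, -0.089, -0.001]
force: [-0.3, -0.7, -2.3]
gripper_width: 11.2
gripper_force: 58.9
```

```bash
python3 go.py 479.5 60 129.5 -10.2
```

```text
t 29.3 pos [479.8  60.1 136.2] w 11.2 F [-0.3 -0.7 -2.3] -> [-0.001  0.     0.013] [0.    0.001 0.   ]
```

Place, release, rise, then go well clear toward the drip rack side for a check.

Request:
servo_tool(moves="-1 0 0 0.012 0 0 0; -1 0 0 0.013 0 0 0; 0 0 0 0.013 0 0 0; 0.2 0 0 0.013 0 0 0; 0.2 0 0 0.013 0 0 0; 0.2 0 0 0 0 0 0; 0.2 0 0 -0.06 0 0 0; 0.2 0 0 -0.12 0 0 0")

```text
time: 30.1
eef_pos: [480.1, 60.4, 198.5]
tcp_rot: [-0.0, 0.996, -0.089, -0.001]
force: [0.4, 0.0, 0.7]
gripper_width: 51.0
gripper_force: 0.0
```

Request:
servo_tool(moves="0.2 0 0 -0.1 0 0 0; 0.2 0 0.05 -0.15 0 0 0; 0.2 0 0.14 -0.15 0 0 0; 0.2 0 0.23 -0.15 0 0 0; 0.2 0 0.32 -0.15 0 0 0; 0.2 0 0.4 -0.15 0 0 0; 0.2 0 0.45 -0.15 0 0 0; 0.2 0 0.45 -0.15 0 0 0")

```text
time: 30.9
eef_pos: [439.8, -164.4, 272.9]
tcp_rot: [0.0, 0.996, -0.091, 0.0]
force: [0.4, 1.1, 0.3]
gripper_width: 51.1
gripper_force: 0.0
```

```bash
python3 - <<'E'
from m import *
print(r.sense()['eef_pos'])
A={}
for n in('scene','side'):
    S=snap(n,n+'9.png');C=cloud(S)
    for c,m in masks(S['frame']).items():
        k=m&(C[...,2]>138)&(C[...,2]<151)&(C[...,1]>0)&(C[...,0]<650)
        v,u=np.nonzero(k); q=ray(S,u.astype(float),v.astype(float),143); R=cv2.minAreaRect(q[:,:2].astype(np.float32)); A.setdefault(c,[]).append(R[0]); print(n,c,len(u),np.round(R[0]),np.round(R[1]),round(R[2],1),np.round(np.median(C[k],0)))
    k=(C[...,2]>139)&(C[...,2]<151)&(C[...,1]>285)&(C[...,0]>380)&(C[...,0]<680)
    v,u=np.nonzero(k); q=ray(S,u.astype(float),v.astype(float),143); print('white',cv2.minAreaRect(q[:,:2].astype(np.float32)))
for c in A: print(c,np.mean(A[c],0))
E
```

```text
[ 439.77651048 -164.39906506  272.90641119]
scene red 492 [472.  62.] [ 13. 192.] 79.9 [462.  64. 143.]
scene yellow 516 [489. 183.] [ 13. 195.] 79.9 [482. 184. 143.]
scene green 471 [503. 245.] [ 12. 190.] 79.8 [485. 248. 143.]
scene blue 479 [482. 125.] [ 13. 190.] 80.0 [471. 126. 143.]
white ((517.3326416015625, 304.650390625), (12.004121780395508, 190.45606994628906), 79.63075256347656)
side red 397 [487.  57.] [ 14. 192.] 80.0 [498.  54. 144.]
side yellow 423 [505. 178.] [ 15. 195.] 80.4 [513. 177. 144.]
side green 296 [521. 239.] [ 12. 193.] 79.9 [532. 237. 144.]
side blue 367 [497. 118.] [ 13. 193.] 79.8 [509. 116. 144.]
white ((526.671875, 301.0), (15.596939086914062, 195.0260009765625), 79.70414733886719)
red [479.55609131  59.40234566]
yellow [497.03153992 180.43025208]
green [511.7996521  241.59849548]
blue [489.28598022 121.54829788]
```

View pics/scene9.png

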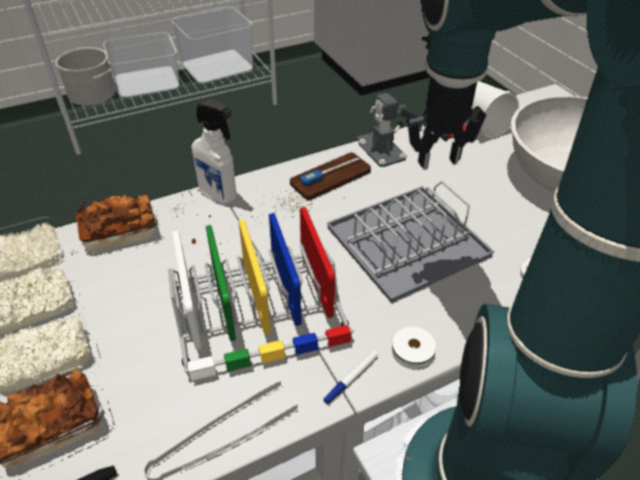

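The picture shows all four boards upright behind their own tabs (tops around columns 210–305). They measure within 4 mm of their slot centres, at the right height, with the white board unmoved and the gripper clear.

```bash
python3 -c "
from rig import r
print(r.job_done())"
```

```text
the job is handed in; nothing more can be done
None
```

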